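# Unlock the sprung cap of an impregnation pot and take out the turned blank

## Robot

A 7-joint arm with a two-finger parallel gripper is mounted at the origin on the work surface. World frame = base frame: x ahead of the robot, y to its left, z up, the work surface at z = 0. Lengths are in m, angles in degrees, forces in N, time in s.
With the tool pointing down it reaches from about 0.4 to 0.9 m from the base axis. Payload 5.5 kg.
Tool frame: the origin (TCP) lies at the centre of the arm's flange, where the gripper is bolted on; the fingertips stand ahead of it and the grasp point (between the pads) lies 159 mm ahead of it (r.tip_reach is the x of the fingertips in the tool frame, in m); x points along the fingers, y is the direction in which the jaws open and shut, and the axes are right-handed (so a half turn about x gives the same grasp; the last joint's range is limited). The gripper opens to 92 mm and grips with 3 to 60 N. Pads are 19 mm wide; open, the fingers measure 130 mm over their backs; the gripper's body (75 mm by 190 mm) begins 47 mm behind the grasp point.
Start: joints at [-50.638, 28.699, -24.465, 88.831, 12.651, 65.22, -12.049], TCP at [0.267, 0.593, 0.405] pointing down, gripper open.
Joint ranges: [-164.97, 164.97], [-17.58, 116.51], [-87.97, 89.64], [11.32, 138.91], [-80.73, 260.73], [10.89, 115.49], [-147.41, 147.41]. Speed limits (degrees/s): [147.25, 147.25, 180, 180, 180, 180, 180].

## Interface

Orientations are given as [roll, pitch, yaw] about the fixed x, y, z axes, in that order (R = Rz(yaw) Ry(pitch) Rx(roll)).
In Python, from station import get_state, camera, camera_info, r gives the robot as it stands. The module is installed in compiled form; this text tells all that it offers.
- The arm moves only by the shell command python3 -m inch 'ROWS' [FORCE]. ROWS is JSON, a list of rows, each an object with "fingers": the opening, from -1 (shut) to 1 (fully open); "linear": the shift along the tool's x, y, z in mm, a list of three; "spin": the turn about the tool's x in degrees. A call has 1 to 10 rows; each row is the pose to reach, as a shift and turn from the pose measured when the call began, along the tool's axes at that moment; what a row does not reach only later rows make up. A row lasts 1/8 s, in which the tool goes at most 62.5 mm and 10.7 degrees, less where a joint would pass 70% of its speed; a pose out of reach is approached as far as the arm can. A call with a gripper value outside its range is refused whole. The fingers move at their own pace and stop on an object; FORCE is the grip in N (left out, the last holds). Time passes only in rows, so rows that repeat a pose let the fingers close. It gives the time, the measured TCP pose, the force and the opening at its end, in the units of the state.
- get_state(): the state, without advancing time (a new reading comes with each control period).
- camera(name): name is "scene" or "top" or "wrist"; returns the picture (400x640x3 uint8, red, green, blue); there is no depth.
- camera_info(name): a dict with "intrinsics" (3x3 intrinsics, pixels), "k1" (the pictures are not rectified: a ray, as slopes to the right and down, at radius r is drawn at 1 + k1 r^2 times it, then the intrinsics apply), "xyz" and "orientation" of the camera in the world; the wrist camera has in their place "mount" (4x4, takes a point from camera to tool coordinates, whose origin is the TCP and whose axes are the tool frame's). Camera axes: x right, y up, looking along -z (the intrinsics and any distortion apply to the point x, -y, -z); pixel columns grow to the right and rows downward; lengths in m; the calibration is good to about 2 mm. A picture is of the moment at which its call begins: read the wrist's pose just before it. camera_info takes no time and is no camera call.
- r.close_job(): hands the job in, once; it reports no verdict.
The state is a dict: "clock": time; "joint_pos": joint angles; "joint_vel": joint speeds; "joint_efforts": joint torques, N m; "ee_pos": TCP position; "tool_rot": TCP orientation; "wrist_force": force on the tool from outside, world axes, zero at the start; "wrist_torque": the same for the moment, N m; "gripper_width": opening from 0.0 (shut) to 1.0 (fully open).
Only numpy, scipy, OpenCV 4.12 (cv2) and the standard library are available. Lean on these libraries where they do the work, as an engineer would, in place of code of your own. Each camera call takes 0.05 s, during which the arm holds its last target.

## Task

Open the pot: press its cap firmly down against the spring and, keeping it pressed, turn it anticlockwise until its ears are out from under the two claws, then lay the cap flat, bar upwards, in the middle of the round fibreboard disc. Then reach in through the round port, lift the turned wooden blank off its pedestal and stand it upright inside the steel drip tray. Set both down gently, without dropping them, and leave them standing free.

Things in the scene. Friction and masses are not known exactly. Their poses are not given: they have to be found in the camera images.
- pot: Fixed round aluminium pot, 216 mm diameter, origin at the centre of its underside on the bench, z up. Flat lid 129 mm above the bench with a round port of 116 mm diameter in the middle. At its own +y and -y a steel claw stands on the rim; nothing of the pot is higher than 162 mm.
- claw (a point): Middle of the underside of the roof of the +y claw, 156 mm above the bench, 92 mm from the pot's axis (the other claw is opposite). The claw is 46 mm wide and reaches in to 82 mm from the axis. Its roof covers one ear of the cap; a tooth hangs 5 mm from the roof on the ear's anticlockwise side, a full-height stop on the clockwise side.
- port (a point): Centre of the port, on the pot's axis, 150 mm above the bench: the height of the top of the sprung black seal ring (116 mm inner, 160 mm outer diameter) while the cap is locked. Without the cap the ring rises 2 mm.
- seal (a joint): How far the seal ring under the cap is pressed down from its locked height, m: about 0 with the cap locked, -0.002 unloaded, 0.008 at its hard stop. Its spring pushes up 9 N at 0 and 0.9 N more per mm; with the cap's weight helping, about 11 N on the cap presses it 6 mm down and 13 N to the stop.
- cap: Dark steel cap, about 0.35 kg, on the seal ring, pushed up against the claw roofs. Origin at the centre of the underside of its boss, z up (144 mm above the bench while locked). Boss 110 mm diameter, z 0 to 6 mm; round plate 156 mm diameter, z 6 to 14 mm; grip bar on top; two ears 24 mm wide at its +y and -y out to 98 mm from the axis. Locked, its axes match the pot's to 0.03 rad.
- bar_top (a point): Middle of the top of the cap's straight black grip bar, which lies along the cap's y axis across the middle: 20 mm wide, 100 mm long, 40 mm high, top 54 mm above the cap's origin. Pressed down over 5 mm, the ears pass under the teeth; turned over 0.55 rad anticlockwise seen from above (0.8 is ample) the cap is clear and lifts straight off. It cannot turn clockwise.
- blank: Turned light wooden blank, 92 mm tall, about 0.09 kg, standing on the pedestal within 5 mm of the pot's axis, under the cap. Origin at the centre of its foot, z up (38 mm above the bench at the start: its top is 20 mm below port). Foot 44 mm diameter swelling to 52; straight stem 24 mm diameter from z = 44 mm to the flat top at 92 mm.
- disc: Fixed round brown fibreboard disc, 190 mm diameter, 9 mm thick, on the bench; origin at the centre of its underside. The cap goes here.
- tray: Fixed square open steel drip tray, 150 x 150 mm outside, walls 20 mm high and 5 mm thick; origin at the centre of its underside.
- tray_in (a point): Centre of the tray's inner floor. The blank goes on this floor, anywhere inside the walls.
Not all that is in view belongs to the job. What is shaped like the cap but orange or turquoise is not meant.

How it is judged:
By the outcome, as a careful person would: the job done as asked, in the order asked, and still so for the second after the job is handed in, with the robot touching nothing.
It also fails if it takes over 69 s, if anything falls off the work surface, if the arm or the gripper's body presses on something with over 40 N, if the wrist force passes 120 N, or if a joint passes its speed limit or range.

## Working session

There is one attempt and no reset: what is moved stays moved. The work goes in short steps, Python scripts to look and compute and a shell command to move; the robot and the scene stay as the last step left them, time stands still between calls to the robot, and variables do not carry over. Pictures are saved under pics/ and viewed, and the job is handed in when it is done.

```bash
mkdir -p pics
python3 - <<'E'
from station import *
import cv2
s=get_state();print(s)
for n in("scene","top","wrist"):
    im=camera(n);cv2.imwrite(f"pics/{n}0.png",im[:,:,::-1]);print(n,camera_info(n))
print(r.tip_reach)
E
```

```text
{'clock': 0.0, 'joint_pos': array([-50.63755909,  28.75537105, -24.4521513 ,  88.89073881,
        12.6516459 ,  65.21920145, -12.0478027 ]), 'joint_vel': array([-0.04949391, -0.05750467,  0.01370403, -0.07064463,  0.02757032,
        0.02254689,  0.00987566]), 'joint_efforts': array([-7.76582510e-05, -5.66574097e+01, -5.81566751e+00, -2.79122794e+01,
       -6.83990680e-02,  3.03735130e-02,  1.74614743e-04]), 'ee_pos': array([0.2672212 , 0.59215056, 0.4036644 ]), 'tool_rot': array([ -91.649093  ,   89.88817813, -115.92752866]), 'wrist_force': array([-0.42526175,  0.41006615, -0.35364142]), 'wrist_torque': array([-0.00204966, -0.00333959,  0.00048943]), 'gripper_width': 0.9989470048146397}
scene {'intrinsics': array([[411.08036752,   0.        , 321.58153436],
       [  0.        , 411.08036752, 196.40544896],
       [  0.        ,   0.        ,   1.        ]]), 'k1': -0.019298749123873596, 'xyz': array([ 1.18024274, -0.16177871,  0.88786833]), 'orientation': array([46.7752033 , -0.25118924, 70.19332703])}
top {'intrinsics': array([[432.21867768,   0.        , 312.76524628],
       [  0.        , 432.21867768, 198.0676036 ],
       [  0.        ,   0.        ,   1.        ]]), 'k1': -0.11302959650114779, 'xyz': array([0.31466381, 0.09963223, 1.5046095 ]), 'orientation': array([ 4.45535132e+00, -3.28787933e-02, -9.03140602e+01])}
wrist {'intrinsics': array([[298.76230306,   0.        , 322.31154839],
       [  0.        , 298.76230306, 194.62945955],
       [  0.        ,   0.        ,   1.        ]]), 'k1': 0.01200314930970112, 'mount': array([[ 8.62054700e-04,  2.60892556e-01, -9.65367459e-01,
         2.00766831e-02],
       [ 9.99999628e-01, -1.97206628e-04,  8.39685066e-04,
         1.28305982e-03],
       [ 2.86907220e-05, -9.65367824e-01, -2.60892629e-01,
        -7.01269737e-02],
       [ 0.00000000e+00,  0.00000000e+00,  0.00000000e+00,
         1.00000000e+00]])}
0.178
```

View pics/top0.png

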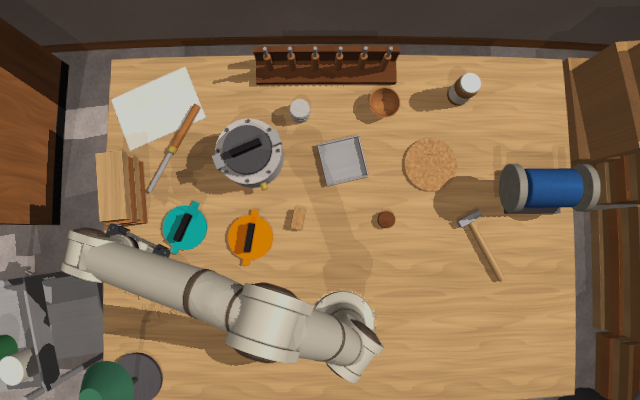

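View pics/scene0.png

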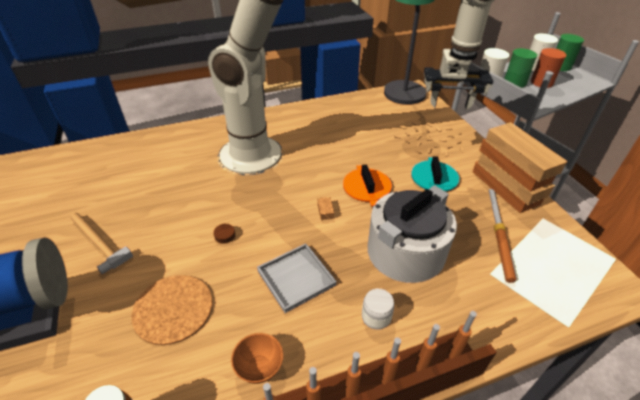

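View pics/wrist0.png

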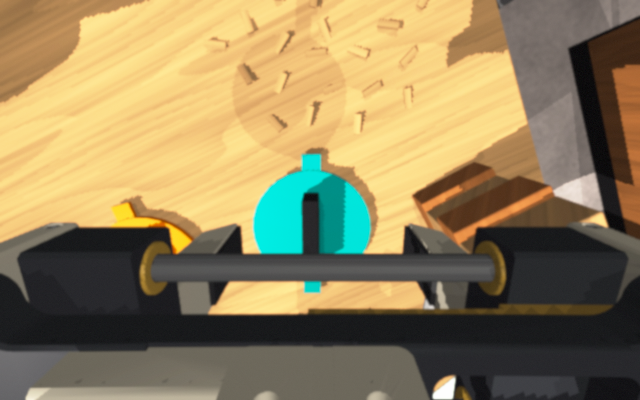

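The top view shows the dark cap on the pot at (247,152), a turquoise lookalike at (185,228) and an orange one at (250,237). The one on the aluminium pot, dark steel with a black bar under the claws, is the one meant. The tray is at (342,161) and the disc at (430,164). I'll enlarge these to confirm.

```bash
cat > h.py <<'E'
import numpy as np,cv2
from station import *
from scipy.spatial.transform import Rotation as R
def ray(name,uv,T=None):
    c=camera_info(name);K=c["intrinsics"]
    d=np.linalg.solve(K,[uv[0],uv[1],1.])[:2];s=d.copy()
    for _ in range(30): s=d/(1+c["k1"]*(s@s))
    v=np.array([s[0],-s[1],-1.])
    if name=="wrist":
        M=c["mount"];p,Rt=T
        return p+Rt@M[:3,3],Rt@(M[:3,:3]@v)
    return c["xyz"],R.from_euler("xyz",c["orientation"],degrees=True).as_matrix()@v
def atz(name,uv,z,T=None):
    o,d=ray(name,uv,T);return o+d*(z-o[2])/d[2]
def proj(name,P,T=None):
    c=camera_info(name)
    if name=="wrist":
        M=c["mount"];p,Rt=T;o=p+Rt@M[:3,3];Rc=Rt@M[:3,:3]
    else: o=c["xyz"];Rc=R.from_euler("xyz",c["orientation"],degrees=True).as_matrix()
    q=Rc.T@(np.asarray(P)-o);s=np.array([q[0],-q[1]])/-q[2];s=s*(1+c["k1"]*(s@s))
    return (c["intrinsics"]@[*s,1])[:2]
def T(s=None):
    s=s or get_state();return s["ee_pos"],R.from_euler("xyz",s["tool_rot"],degrees=True).as_matrix()
def crop(im,x0,y0,w,h,k,fn):
    cv2.imwrite(fn,cv2.resize(im[y0:y0+h,x0:x0+w],None,fx=k,fy=k,interpolation=cv2.INTER_CUBIC))
E
python3 - <<'E'
from h import *
im=cv2.imread("pics/top0.png");crop(im,200,105,100,90,8-1,"pics/c1.png");crop(im,300,120,170,90,4,"pics/c2.png")
im=cv2.imread("pics/scene0.png");crop(im,350,170,130,120,5,"pics/c3.png");crop(im,120,230,230,130,3,"pics/c4.png")
E
```

```text
(no output)
```

View pics/c1.png

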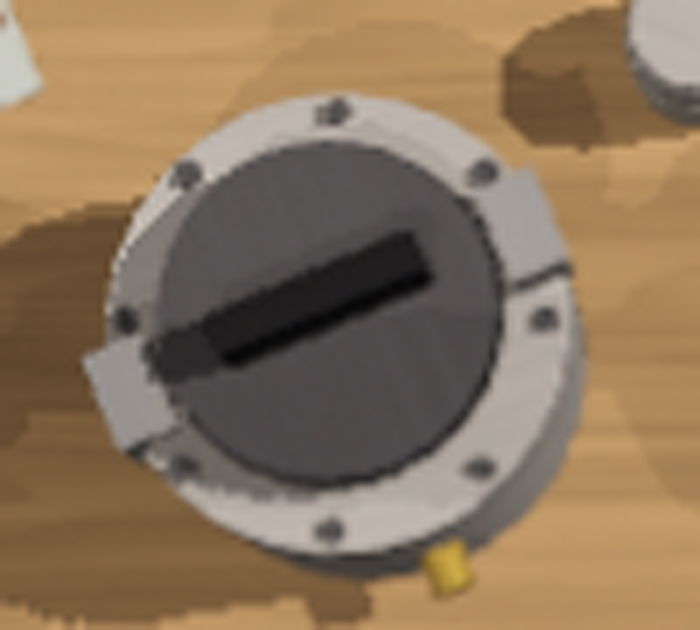

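View pics/c2.png

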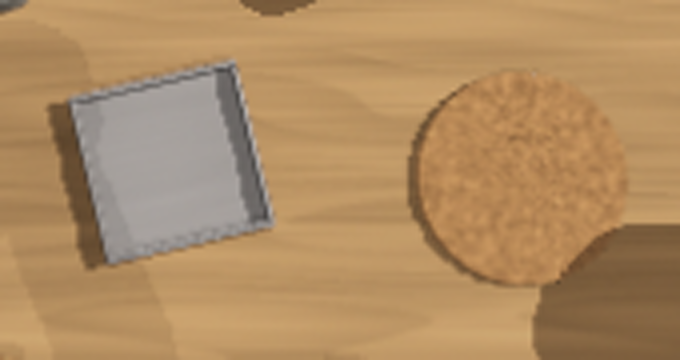

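View pics/c3.png

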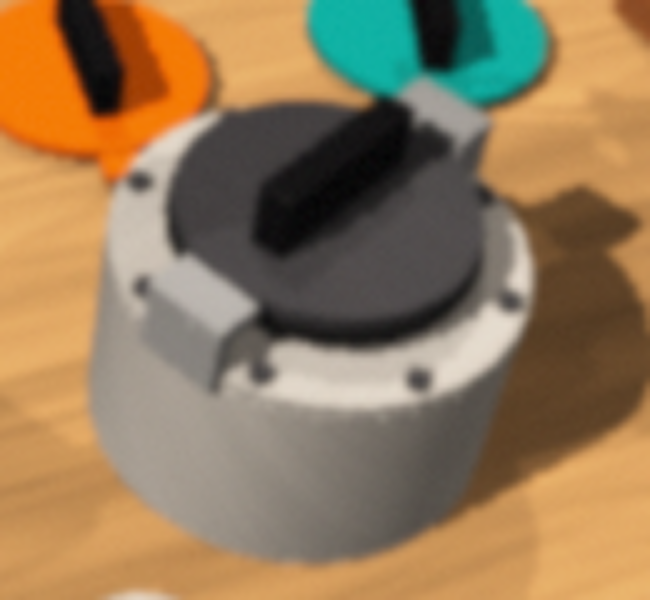

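View pics/c4.png

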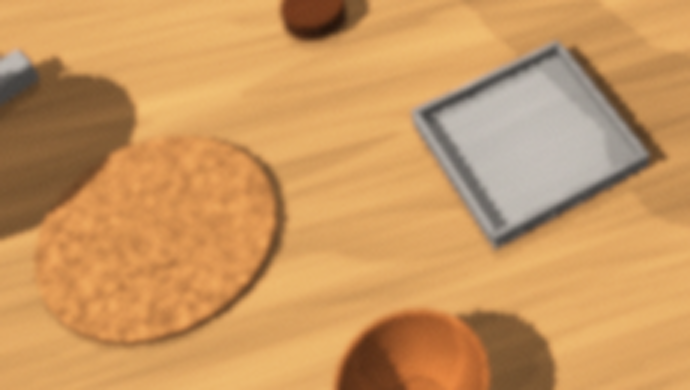

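Confirmed: in the crop the dark cap with its black bar sits between the two steel claws on the pot. The bar top's corners in the crop are about (408,231), (432,275), (205,325) and (230,367).

Run:
```python
from h import *
np.set_printoptions(precision=4,suppress=True)
f=lambda x,y:(200+(x+.5)/7-.5,105+(y+.5)/7-.5)
P=[atz("top",f(*q),.198) for q in[(408,231),(432,275),(230,367),(205,325)]]
print(P,np.mean(P,0)); a=(P[0]+P[1]-P[2]-P[3])/2;print(np.linalg.norm(a),np.degrees(np.arctan2(a[1],a[0])))
# cap plate circle z=.158: left 158,right 502,top 140,bottom 486
print("plate",[atz("top",f(*q),.158) for q in[(158,310),(502,310),(330,140),(330,486)]])
# flange bolts / claws roof top z .162 corners
print("claws",[atz("top",f(*q),.162) for q in[(528,170),(570,265),(507,290),(83,360),(128,450),(183,420)]])
s=lambda x,y:(350+(x+.5)/5-.5,170+(y+.5)/5-.5)
Q=[atz("scene",s(*q),.198) for q in[(385,97),(411,110),(285,200),(258,185)]]
print("sc",Q,np.mean(Q,0));a=(Q[0]+Q[1]-Q[2]-Q[3])/2;print(np.linalg.norm(a),np.degrees(np.arctan2(a[1],a[0])))
g=lambda x,y:(300+(x+.5)/4-.5,120+(y+.5)/4-.5)
D=[atz("top",g(*q),.009) for q in[(418,177),(628,177),(523,68),(523,285)]];print("disc",D,np.mean(D,0))
t=[atz("top",g(*q),.02) for q in[(72,100),(235,63),(272,228),(107,264)]];print("tray",t,np.mean(t,0))
k=lambda x,y:(120+(x+.5)/3-.5,230+(y+.5)/3-.5)
D=[atz("scene",k(*q),.009) for q in[(37,255),(279,200),(190,133),(130,342)]];print("disc",D,np.mean(D,0))
t=[atz("scene",k(*q),.02) for q in[(413,113),(560,44),(652,156),(495,236)]];print("tray",t,np.mean(t,0))
p,Rt=T();print(p,Rt)
```

```text
[array([0.6042, 0.2663, 0.198 ]), array([0.5844, 0.2556, 0.198 ]), array([0.5443, 0.3443, 0.198 ]), array([0.5631, 0.3556, 0.198 ])] [0.574  0.3054 0.198 ]
0.09780157488288384 -65.46254111388488
plate [array([0.5778, 0.385 , 0.158 ]), array([0.5763, 0.2285, 0.158 ]), array([0.6556, 0.3074, 0.158 ]), array([0.4967, 0.3058, 0.158 ])]
claws [array([0.6398, 0.2167, 0.162 ]), array([0.5959, 0.1975, 0.162 ]), array([0.5847, 0.2259, 0.162 ]), array([0.5545, 0.418 , 0.162 ]), array([0.5132, 0.3968, 0.162 ]), array([0.5266, 0.372 , 0.162 ])]
sc [array([0.5532, 0.347 , 0.198 ]), array([0.566 , 0.3543, 0.198 ]), array([0.6012, 0.2645, 0.198 ]), array([0.5879, 0.2572, 0.198 ])] [0.5771 0.3057 0.198 ]
0.0963063508058265 111.2821031504281
disc [array([ 0.5499, -0.2235,  0.009 ]), array([ 0.5499, -0.412 ,  0.009 ]), array([ 0.6477, -0.3205,  0.009 ]), array([ 0.4542, -0.3143,  0.009 ])] [ 0.5504 -0.3176  0.009 ]
tray [array([0.617 , 0.0802, 0.02  ]), array([ 0.6494, -0.0626,  0.02  ]), array([ 0.5039, -0.0924,  0.02  ]), array([0.4732, 0.0509, 0.02  ])] [ 0.5609 -0.006   0.02  ]
disc [array([ 0.539 , -0.4094,  0.009 ]), array([ 0.5521, -0.2188,  0.009 ]), array([ 0.4585, -0.2809,  0.009 ]), array([ 0.6399, -0.3449,  0.009 ])] [ 0.5474 -0.3135  0.009 ]
tray [array([ 0.5106, -0.0944,  0.02  ]), array([0.4794, 0.0502, 0.02  ]), array([0.6219, 0.0848, 0.02  ]), array([ 0.651, -0.061,  0.02 ])] [ 0.5657 -0.0051  0.02  ]
[0.2672 0.5922 0.4039] [[-0.0007  0.4112  0.9115]
 [-0.0014  0.9115 -0.4112]
 [-1.     -0.0015 -0.    ]]
```

```bash
R1='x'; python3 -m inch '[{"fingers":1,"linear":[-16,-134,398],"spin":42.7},{"fingers":1,"linear":[-16,-134,398],"spin":42.7},{"fingers":1,"linear":[-16,-134,398],"spin":42.7},{"fingers":1,"linear":[-16,-134,398],"spin":42.7},{"fingers":1,"linear":[-16,-134,398],"spin":42.7},{"fingers":1,"linear":[-16,-134,398],"spin":42.7},{"fingers":1,"linear":[-16,-134,398],"spin":42.7},{"fingers":1,"linear":[-16,-134,398],"spin":42.7},{"fingers":1,"linear":[-16,-134,398],"spin":42.7},{"fingers":1,"linear":[-16,-134,398],"spin":42.7}]'
python3 - <<'E'
from h import *
s=get_state();im=camera("wrist");cv2.imwrite("pics/w1.png",im[:,:,::-1]);print(s)
E
```

```text
clock: 1.4
ee_pos: [0.5735, 0.3083, 0.4199]
tool_rot: [-93.9, 89.9, -160.7]
wrist_force: [-0.1, 0.3, -0.8]
gripper_width: 0.998
{'clock': 1.4, 'joint_pos': array([-23.79230338,  26.45576046,  -9.4683932 ,  88.09411794,
         4.5786529 ,  65.9304982 , -10.96330603]), 'joint_vel': array([-0.27453974, -0.1636924 ,  0.25980362, -0.10691438,  0.15765977,
        0.12265963,  0.04171433]), 'joint_efforts': array([ 7.83366412e-01, -5.68435264e+01, -1.36451907e+00, -2.87101865e+01,
       -1.38155042e-02,  3.18653136e-02, -4.15640156e-03]), 'ee_pos': array([0.57353495, 0.30830826, 0.41993098]), 'tool_rot': array([ -93.91867939,   89.89771027, -160.71954835]), 'wrist_force': array([-0.1209565 ,  0.29955605, -0.77935793]), 'wrist_torque': array([-0.01566388,  0.00266749,  0.06539822]), 'gripper_width': 0.9983976150940693}
```

View pics/w1.png

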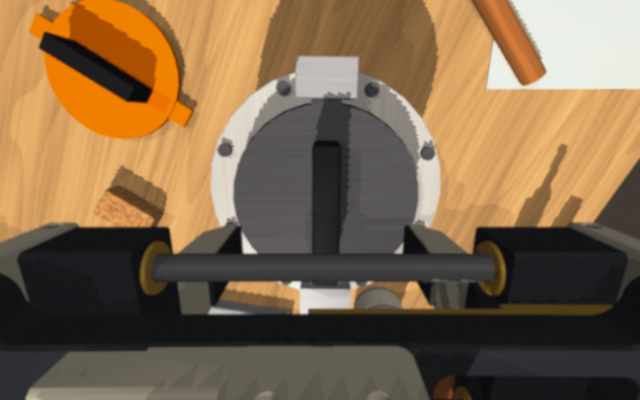

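The wrist view shows the dark cap between its claws, with the bar running vertically at x≈313–341. I'll zoom in on that.

Run:
```python
from h import *
im=cv2.imread("pics/w1.png");crop(im,270,40,120,100*3//2+70,4-1,"pics/c5.png");g=cv2.convertScaleAbs(im[120:255,285:370],alpha=3);cv2.imwrite("pics/c6.png",cv2.resize(g,None,fx=4,fy=4))
```

```text
(no output)
```

View pics/c6.png

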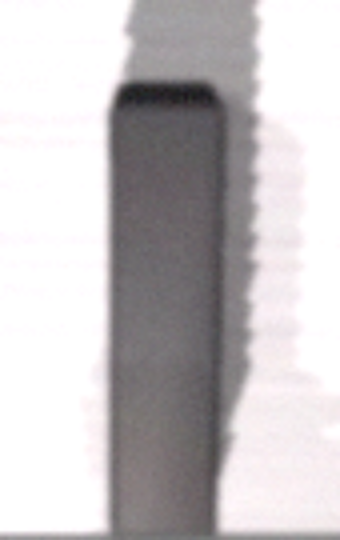

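Run:
```python
from h import *
np.set_printoptions(precision=4,suppress=True)
t=T();p,Rt=t
A=atz("wrist",(326.1,146.2),.198,t);B=atz("wrist",(325.6,249.5),.198,t)
u=(A-B)/np.linalg.norm(A-B);C=A-u*.05
print(A,B,C,"bar az",np.degrees(np.arctan2(u[1],u[0])))
print("tool y az",np.degrees(np.arctan2(Rt[1,1],Rt[0,1])))
for Q in (C,np.array([.5755,.306,.198])):
  d=Rt.T@(Q-p)*1000;print("bar centre in tool",d)
print(Rt[:,0])
# claw at top: pixel corners (297,57),(358,57) outer z=.162
a,b=atz("wrist",(297,57),.162,t),atz("wrist",(358,57),.162,t);print((a+b)/2,np.linalg.norm(a-b),np.degrees(np.arctan2(*(b-a)[1::-1])))
```

```text
[0.5566 0.3553 0.198 ] [0.5863 0.2858 0.198 ] [0.5763 0.3093 0.198 ] bar az 113.10757147216881
tool y az 23.198958731858898
bar centre in tool [222.0194   3.2013   0.0877]
bar centre in tool [222.0229   1.2158   2.7992]
[-0.0014 -0.0007 -1.    ]
[0.5337 0.4118 0.162 ] 0.044639434659017166 23.168153170606256
```

```bash
python3 -m inch '[{"fingers":1,"linear":[20,2.7,1],"spin":0},{"fingers":1,"linear":[40,2.7,1],"spin":0},{"fingers":1,"linear":[60,2.7,1],"spin":0},{"fingers":1,"linear":[78,2.7,1],"spin":0},{"fingers":1,"linear":[78,2.7,1],"spin":0},{"fingers":1,"linear":[78,2.7,1],"spin":0}]'
python3 - <<'E'
from h import *
t=T();im=camera("wrist");cv2.imwrite("pics/w2.png",im[:,:,::-1]);print(t)
E
```

```text
clock: 2.2
ee_pos: [0.5767, 0.3084, 0.3423]
tool_rot: [-88.8, 89.9, -155.6]
wrist_force: [-0.7, 0.7, 0.0]
gripper_width: 1.0
(array([0.57667743, 0.30844119, 0.34234494]), array([[-8.35435244e-04,  9.19175670e-01,  3.93846912e-01],
       [-3.79305217e-04,  3.93846730e-01, -9.19176049e-01],
       [-9.99999579e-01, -9.17300255e-04,  1.96146877e-05]]))
```

View pics/w2.png

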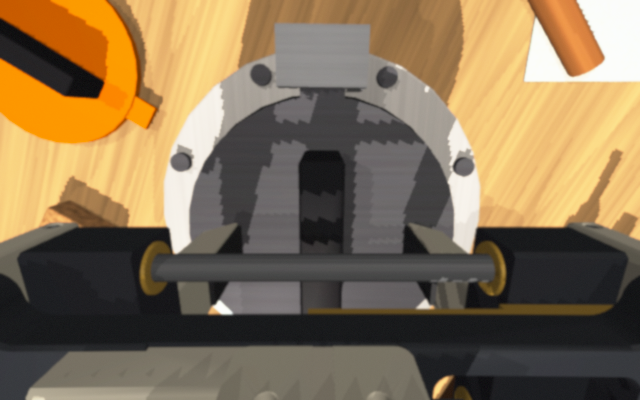

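The fingers straddle the bar, which is centred at x≈322. Closing now.

```bash
python3 -m inch '[{"fingers":-1,"linear":[0,0,0],"spin":0},{"fingers":-1,"linear":[0,0,0],"spin":0},{"fingers":-1,"linear":[0,0,0],"spin":0},{"fingers":-1,"linear":[0,0,0],"spin":0},{"fingers":-1,"linear":[0,0,0],"spin":0},{"fingers":-1,"linear":[0,0,0],"spin":0},{"fingers":-1,"linear":[0,0,0],"spin":0}]' 50
```

```text
clock: 3.12
ee_pos: [0.5768, 0.3085, 0.3428]
tool_rot: [-133.5, 90.0, 159.7]
wrist_force: [0.3, 0.7, 0.1]
gripper_width: 0.286
```

```bash
python3 -m inch '[{"fingers":-1,"linear":[0,0,0],"spin":0},{"fingers":-1,"linear":[0,0,0],"spin":0},{"fingers":-1,"linear":[0,0,0],"spin":0},{"fingers":-1,"linear":[0,0,0],"spin":0}]' 60
```

```text
clock: 3.62
ee_pos: [0.5765, 0.3085, 0.3428]
tool_rot: [-94.4, 89.9, -161.2]
wrist_force: [-4.0, -2.0, 2.8]
gripper_width: 0.214
```

Gripped at 0.214 × 92 mm = 19.7 mm, which matches the bar. Now pressing down.

```bash
python3 -m inch '[{"fingers":-1,"linear":[2,0,0],"spin":0},{"fingers":-1,"linear":[4,0,0],"spin":0},{"fingers":-1,"linear":[6,0,0],"spin":0},{"fingers":-1,"linear":[7.5,0,0],"spin":0},{"fingers":-1,"linear":[7.5,0,0],"spin":0},{"fingers":-1,"linear":[7.5,0,0],"spin":0}]' 60
```

```text
clock: 4.38
ee_pos: [0.5765, 0.3084, 0.3366]
tool_rot: [-88.2, 90.0, -155.0]
wrist_force: [-5.3, -3.4, 9.9]
gripper_width: 0.216
```

```bash
python3 -m inch '[{"fingers":-1,"linear":[1,0,0],"spin":0},{"fingers":-1,"linear":[2,0,0],"spin":0},{"fingers":-1,"linear":[2,0,0],"spin":0}]' 60;  python3 -m inch '[{"fingers":-1,"linear":[0.8,0,0],"spin":-5},{"fingers":-1,"linear":[0.8,0,0],"spin":-10},{"fingers":-1,"linear":[0.8,0,0],"spin":-15},{"fingers":-1,"linear":[0.8,0,0],"spin":-15}]' 60
```

```text
clock: 4.75
ee_pos: [0.5764, 0.3084, 0.3359]
tool_rot: [-63.8, 90.0, -130.6]
wrist_force: [-5.2, -3.6, 10.7]
gripper_width: 0.216
clock: 5.25
ee_pos: [0.5771, 0.3096, 0.3373]
tool_rot: [92.7, 89.8, 40.9]
wrist_force: [-1.6, 0.4, 9.6]
gripper_width: 0.215
```

```bash
python3 -m inch '[{"fingers":-1,"linear":[2,0,0],"spin":0},{"fingers":-1,"linear":[3,0,0],"spin":0},{"fingers":-1,"linear":[3,0,0],"spin":0}]' 60
python3 - <<'E'
from h import *
s=get_state();t=T(s);print(s["ee_pos"],s["wrist_force"],s["wrist_torque"],np.degrees(np.arctan2(t[1][1,1],t[1][0,1])));im=camera("wrist");cv2.imwrite("pics/w3.png",im[:,:,::-1])
E
```

```text
clock: 5.62
ee_pos: [0.5771, 0.3097, 0.3356]
tool_rot: [87.9, 89.8, 36.2]
wrist_force: [-4.5, -1.9, 10.1]
gripper_width: 0.213
[0.57707519 0.30972217 0.33562886] [-4.47632926 -1.93300542 10.14821751] [-1.00009503  1.54282444  0.05270414] 38.29638270360665
```

View pics/w3.png

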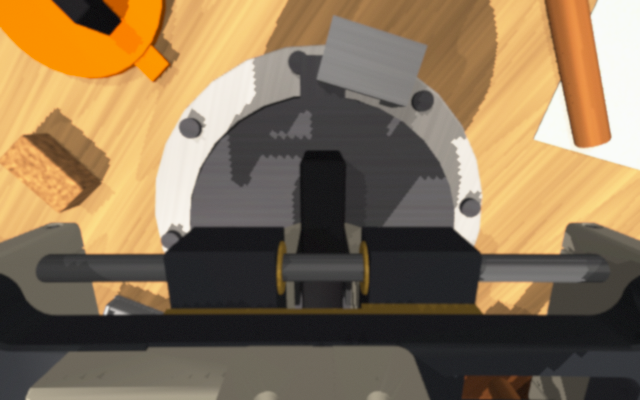

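The cap has followed: the claw is now skewed relative to the bar, the ear shows to the left of it, and there's no resisting torque. I'll keep turning.

```bash
python3 -m inch '[{"fingers":-1,"linear":[2,0,0],"spin":-6},{"fingers":-1,"linear":[2,0,0],"spin":-12},{"fingers":-1,"linear":[2,0,0],"spin":-18},{"fingers":-1,"linear":[2,0,0],"spin":-24},{"fingers":-1,"linear":[2,0,0],"spin":-30},{"fingers":-1,"linear":[2,0,0],"spin":-34},{"fingers":-1,"linear":[2,0,0],"spin":-34}]' 60
python3 - <<'E'
from h import *
s=get_state();t=T(s);print(s["joint_pos"],s["wrist_torque"],np.degrees(np.arctan2(t[1][1,1],t[1][0,1])));im=camera("wrist");cv2.imwrite("pics/w4.png",im[:,:,::-1])
E
```

```text
clock: 6.55
ee_pos: [0.577, 0.311, 0.3356]
tool_rot: [62.8, 89.6, 45.1]
wrist_force: [-4.6, 1.1, 10.9]
gripper_width: 0.217
[-16.33892616  32.48888809 -20.0937829   91.76347791  12.53048802
  57.59044824  32.16169032] [-0.66429303  1.38306806 -0.18365368] 72.37070312770548
```

View pics/w4.png

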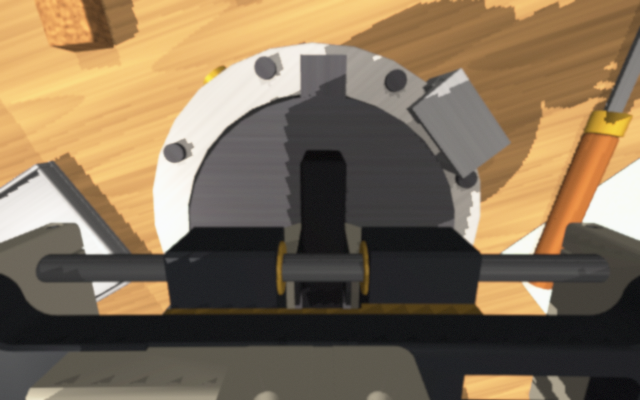

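The ear at (323,75) is well clear of the claw at (460,120), so I'm lifting straight up.

```bash
python3 -m inch '[{"fingers":-1,"linear":[-6,0,0],"spin":0},{"fingers":-1,"linear":[-16,0,0],"spin":0},{"fingers":-1,"linear":[-30,0,0],"spin":0},{"fingers":-1,"linear":[-60,0,0],"spin":0},{"fingers":-1,"linear":[-90,0,0],"spin":0},{"fingers":-1,"linear":[-110,0,0],"spin":0},{"fingers":-1,"linear":[-110,0,0],"spin":0},{"fingers":-1,"linear":[-110,0,0],"spin":0}]' 60
python3 - <<'E'
from h import *
np.set_printoptions(precision=4,suppress=True)
s=get_state();t=T(s);print(t,s["wrist_force"],s["wrist_torque"])
im=camera("scene");crop(im[:,:,::-1],250,100,300,200,2,"pics/s1.png")
im=camera("wrist");cv2.imwrite("pics/w5.png",im[:,:,::-1])
print(t[1].T@(np.array([.549,-.316,.42])-t[0])*1000)
E
```

```text
clock: 7.6
ee_pos: [0.5762, 0.3102, 0.4443]
tool_rot: [66.2, 89.7, 48.6]
wrist_force: [0.1, -0.1, -3.7]
gripper_width: 0.213
(array([0.5762, 0.3102, 0.4443]), array([[ 0.0033,  0.3032,  0.9529],
       [ 0.0037,  0.9529, -0.3032],
       [-1.    ,  0.0045,  0.002 ]])) [ 0.0997 -0.1176 -3.6925] [ 0.0109  0.0274 -0.0125]
[  21.8483 -605.0883  163.9158]
```

View pics/s1.png

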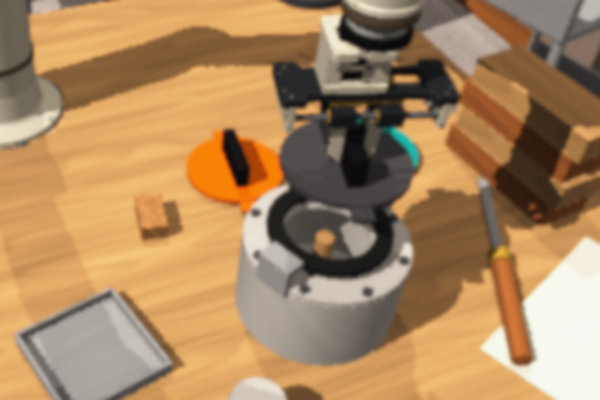

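View pics/w5.png

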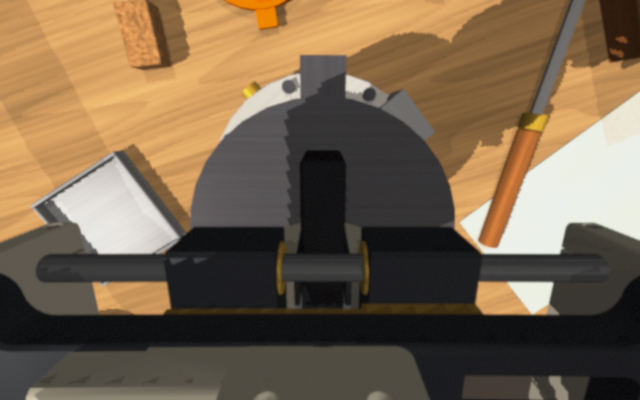

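The cap is off and held level, and the blank is visible in the port. Next I'll refine the disc centre and where the cap sits in the tool frame.

Run:
```python
from h import *
np.set_printoptions(precision=4,suppress=True)
C=camera_info("wrist")["mount"]
for row in(150,160):
  o,d=ray("wrist",(323,row),(np.zeros(3),np.eye(3)))
  for x in(.143,.145,.147): print(row,x,(o+d*(x-o[0])/d[0]))
# plate: width at widest: x 191..455 ; tool x of plate top .185
for u in((323,100),(191,210),(455,210)):
  o,d=ray("wrist",u,(np.zeros(3),np.eye(3)));print(u,o+d*(.185-o[0])/d[0])
# ear tip top edge
o,d=ray("wrist",(323,55),(np.zeros(3),np.eye(3)));print("ear",o+d*(.185-o[0])/d[0],o+d*(.189-o[0])/d[0])
def ov(name,c,fn,x0,y0,w,h,k):
  im=cv2.imread(f"pics/{name}0.png")[y0:y0+h,x0:x0+w];im=cv2.resize(im,None,fx=k,fy=k,interpolation=cv2.INTER_CUBIC)
  for z,col in((.009,(255,0,0)),(0,(0,255,0))):
    pts=[((proj(name,[c[0]+.095*np.cos(a),c[1]+.095*np.sin(a),z])-[x0,y0]+.5)*k) for a in np.linspace(0,2*np.pi,80)]
    cv2.polylines(im,[np.int32(pts)],True,col,1)
  cv2.imwrite(fn,im)
c=(.5505,-.3165)
ov("top",c,"pics/o1.png",395,130,75,70,7);ov("scene",c,"pics/o2.png",125,265,95,85,6)
```

```text
150 0.143 [ 0.143   0.0015 -0.0557]
150 0.145 [ 0.145   0.0015 -0.0555]
150 0.147 [ 0.147   0.0015 -0.0552]
160 0.143 [ 0.143   0.0015 -0.0516]
160 0.145 [ 0.145   0.0015 -0.0513]
160 0.147 [ 0.147   0.0015 -0.051 ]
(323, 100) [ 0.185   0.0015 -0.077 ]
(191, 210) [ 0.185  -0.0748 -0.0162]
(455, 210) [ 0.185   0.0779 -0.0162]
ear [ 0.185   0.0015 -0.0987] [ 0.189   0.0015 -0.0994]
```

View pics/o1.png

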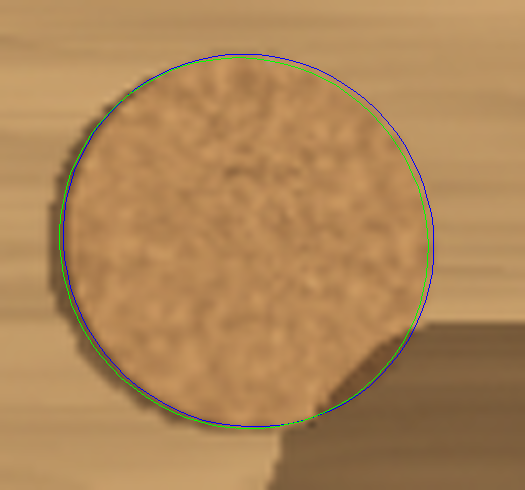

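View pics/o2.png

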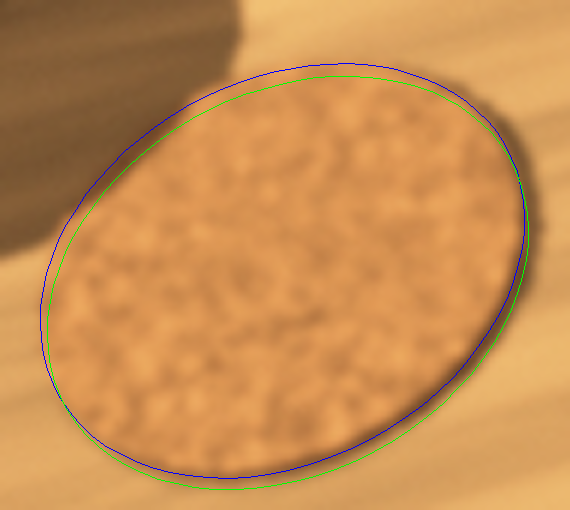

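```bash
python3 -m inch '[{"fingers":-1,"linear":[5,-30,8],"spin":0},{"fingers":-1,"linear":[5,-80,22],"spin":0},{"fingers":-1,"linear":[5,-130,36],"spin":0},{"fingers":-1,"linear":[5,-180,50],"spin":0},{"fingers":-1,"linear":[5,-230,63],"spin":0},{"fingers":-1,"linear":[5,-280,77],"spin":0},{"fingers":-1,"linear":[5,-330,90],"spin":0},{"fingers":-1,"linear":[5,-380,104],"spin":0},{"fingers":-1,"linear":[5,-420,115],"spin":0},{"fingers":-1,"linear":[5,-440,120],"spin":0}]' 60
python3 - <<'E'
from h import *
np.set_printoptions(precision=4,suppress=True)
s=get_state();t=T(s);print(t,s["wrist_force"],s["joint_pos"])
print(t[1].T@(np.array([.5505,-.3165,.40])-t[0])*1000)
E
```

```text
clock: 8.95
ee_pos: [0.5563, -0.1489, 0.436]
tool_rot: [99.3, 89.9, 81.4]
wrist_force: [0.1, 0.9, -3.5]
gripper_width: 0.213
(array([ 0.5563, -0.1489,  0.436 ]), array([[ 0.0004,  0.3071,  0.9517],
       [ 0.0025,  0.9517, -0.3071],
       [-1.    ,  0.0025, -0.0004]])) [ 0.0856  0.8779 -3.5068] [ 21.782   18.0182 -11.6703  98.1887   3.8217  64.1974  81.1209]
[  35.6117 -161.3216   45.9936]
```

```bash
python3 -m inch '[{"fingers":-1,"linear":[10,-40,12],"spin":0},{"fingers":-1,"linear":[20,-85,24],"spin":0},{"fingers":-1,"linear":[36,-125,36],"spin":0},{"fingers":-1,"linear":[66,-150,44],"spin":0},{"fingers":-1,"linear":[96,-161.3,46.5],"spin":0},{"fingers":-1,"linear":[126,-161.3,46.5],"spin":0},{"fingers":-1,"linear":[156,-161.3,46.5],"spin":0},{"fingers":-1,"linear":[156,-161.3,46.5],"spin":0},{"fingers":-1,"linear":[156,-161.3,46.5],"spin":0},{"fingers":-1,"linear":[156,-161.3,46.5],"spin":0}]' 60
python3 - <<'E'
from h import *
np.set_printoptions(precision=4,suppress=True)
s=get_state();t=T(s);print(t,s["wrist_force"],s["joint_pos"])
im=camera("wrist");cv2.imwrite("pics/w6.png",im[:,:,::-1])
im=camera("scene");crop(im[:,:,::-1],50,150,250,200,3,"pics/s2.png")
print(t[1].T@(np.array([.5505,-.3165,.208])-t[0])*1000)
E
```

```text
clock: 10.2
ee_pos: [0.5518, -0.3166, 0.2813]
tool_rot: [40.6, 89.8, 22.7]
wrist_force: [-0.1, 0.2, -3.3]
gripper_width: 0.219
(array([ 0.5518, -0.3166,  0.2813]), array([[ 0.0028,  0.3069,  0.9517],
       [ 0.0012,  0.9517, -0.3069],
       [-1.    ,  0.002 ,  0.0023]])) [-0.0609  0.2349 -3.2721] [32.6443 33.227  -7.0507 96.9487  4.8608 50.01   95.7429]
[73.2605 -0.4588 -1.4159]
```

View pics/s2.png

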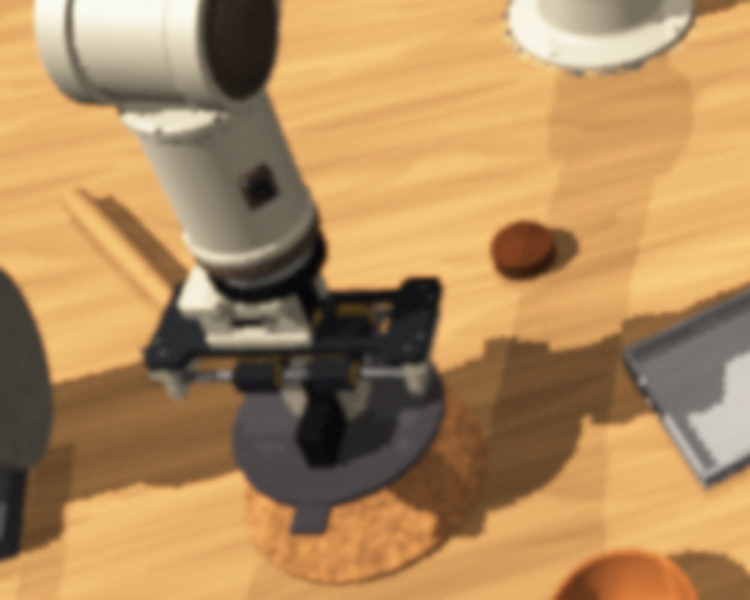

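View pics/w6.png

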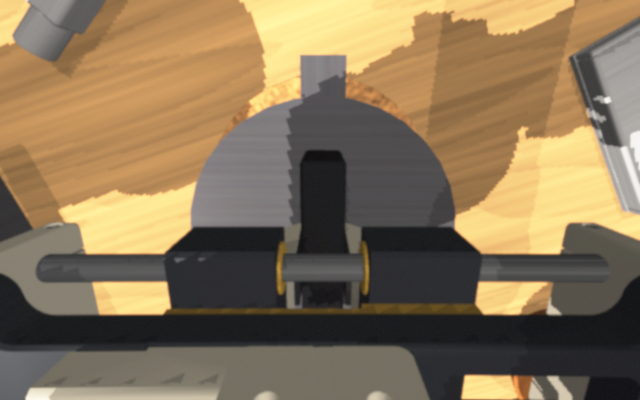

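```bash
python3 -m inch '[{"fingers":-1,"linear":[15,0,-0.5],"spin":0},{"fingers":-1,"linear":[30,0,-0.5],"spin":0},{"fingers":-1,"linear":[45,0,-0.5],"spin":0},{"fingers":-1,"linear":[58,0,-0.5],"spin":0},{"fingers":-1,"linear":[66,0,-0.5],"spin":0},{"fingers":-1,"linear":[69,0,-0.5],"spin":0},{"fingers":-1,"linear":[69,0,-0.5],"spin":0},{"fingers":-1,"linear":[69,0,-0.5],"spin":0}]' 60;python3 -m inch '[{"fingers":-1,"linear":[1,0,0],"spin":0},{"fingers":-1,"linear":[2,0,0],"spin":0},{"fingers":-1,"linear":[2,0,0],"spin":0}]' 60
```

```text
clock: 11.3
ee_pos: [0.5516, -0.3165, 0.2127]
tool_rot: [29.6, 89.8, 11.7]
wrist_force: [-0.0, 0.3, -3.9]
gripper_width: 0.212
clock: 11.68
ee_pos: [0.5515, -0.3164, 0.2107]
tool_rot: [31.3, 89.8, 13.4]
wrist_force: [0.6, 0.3, -3.3]
gripper_width: 0.214
```

```bash
python3 -m inch '[{"fingers":-1,"linear":[0.7,0,0],"spin":0},{"fingers":-1,"linear":[1.4,0,0],"spin":0},{"fingers":-1,"linear":[1.4,0,0],"spin":0}]' 60;python3 -m inch '[{"fingers":-1,"linear":[0.7,0,0],"spin":0},{"fingers":-1,"linear":[1.4,0,0],"spin":0},{"fingers":-1,"linear":[1.4,0,0],"spin":0}]' 60
```

```text
clock: 12.05
ee_pos: [0.5515, -0.3164, 0.2092]
tool_rot: [33.2, 89.8, 15.3]
wrist_force: [-0.5, 0.5, -3.1]
gripper_width: 0.214
clock: 12.42
ee_pos: [0.5515, -0.3164, 0.2079]
tool_rot: [32.6, 89.8, 14.7]
wrist_force: [0.3, 0.0, -2.8]
gripper_width: 0.215
```

```bash
python3 -m inch '[{"fingers":-1,"linear":[0.7,0,0],"spin":0},{"fingers":-1,"linear":[1.4,0,0],"spin":0},{"fingers":-1,"linear":[1.4,0,0],"spin":0}]' 60
python3 -m inch '[{"fingers":-1,"linear":[0.5,0,0],"spin":0},{"fingers":-1,"linear":[0.5,0,0],"spin":0}]' 60
python3 - <<'E'
from h import *
im=camera("scene");crop(im[:,:,::-1],110,230,120,120,5,"pics/s3.png")
E
```

```text
clock: 12.8
ee_pos: [0.5516, -0.3163, 0.2077]
tool_rot: [28.1, 89.8, 10.2]
wrist_force: [-2.8, 2.6, 7.2]
gripper_width: 0.214
clock: 13.05
ee_pos: [0.5516, -0.3163, 0.2078]
tool_rot: [26.4, 89.8, 8.5]
wrist_force: [-3.0, 1.8, 5.4]
gripper_width: 0.214
```

View pics/s3.png

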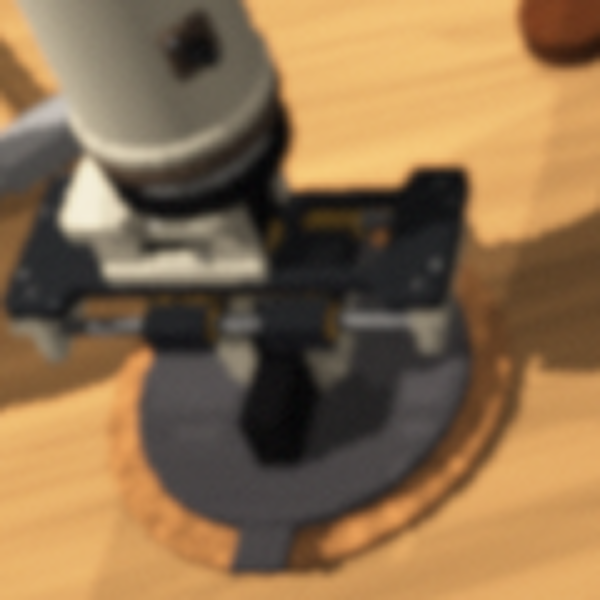

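The force reversal shows contact, and the cap is centred on the disc. Releasing and retreating upward.

```bash
python3 -m inch '[{"fingers":0,"linear":[0,0,0],"spin":0},{"fingers":0,"linear":[0,0,0],"spin":0},{"fingers":0,"linear":[0,0,0],"spin":0},{"fingers":0,"linear":[0,0,0],"spin":0},{"fingers":0,"linear":[0,0,0],"spin":0}]' 20
python3 -m inch '[{"fingers":0,"linear":[-10,0,0],"spin":0},{"fingers":0,"linear":[-30,0,0],"spin":0},{"fingers":0,"linear":[-70,0,0],"spin":0},{"fingers":0,"linear":[-120,0,0],"spin":0},{"fingers":0,"linear":[-170,0,0],"spin":0},{"fingers":0,"linear":[-215,0,0],"spin":0},{"fingers":0,"linear":[-215,0,0],"spin":0}]' 20
python3 - <<'E'
from h import *
np.set_printoptions(precision=4,suppress=True)
s=get_state();t=T(s);print(t)
im=camera("wrist");cv2.imwrite("pics/w7.png",im[:,:,::-1])
im=camera("scene");crop(im[:,:,::-1],110,230,120,120,5,"pics/s4.png");crop(im[:,:,::-1],350,170,130,120,5,"pics/s5.png")
im=camera("top");cv2.imwrite("pics/top7.png",im[:,:,::-1])
crop(im[:,:,::-1],200,105,100,90,7,"pics/t7.png")
print(t[1].T@(np.array([.5765,.307,.43])-t[0])*1000)
E
```

```text
clock: 13.72
ee_pos: [0.5517, -0.3163, 0.2076]
tool_rot: [27.4, 89.8, 9.5]
wrist_force: [0.6, -0.2, -0.0]
gripper_width: 0.498
clock: 14.6
ee_pos: [0.5521, -0.317, 0.4297]
tool_rot: [-2.8, 89.2, -20.7]
wrist_force: [0.4, -0.6, -0.1]
gripper_width: 0.503
(array([ 0.5521, -0.317 ,  0.4297]), array([[ 0.013 ,  0.3069,  0.9517],
       [-0.0049,  0.9518, -0.3068],
       [-0.9999, -0.0007,  0.0139]]))
[  -3.0144  601.3417 -168.2098]
```

View pics/w7.png

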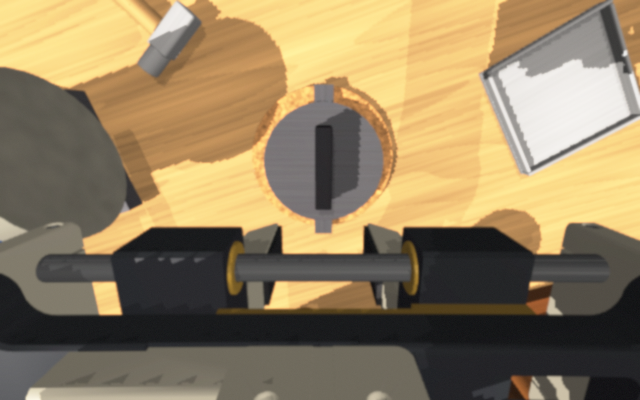

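View pics/s4.png

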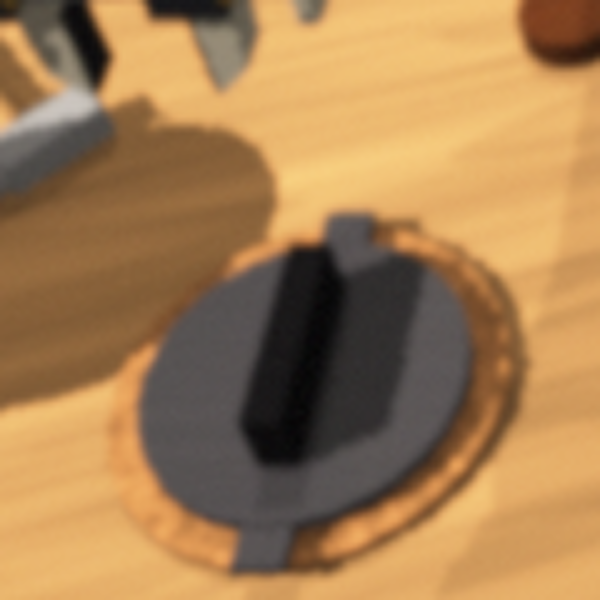

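View pics/s5.png

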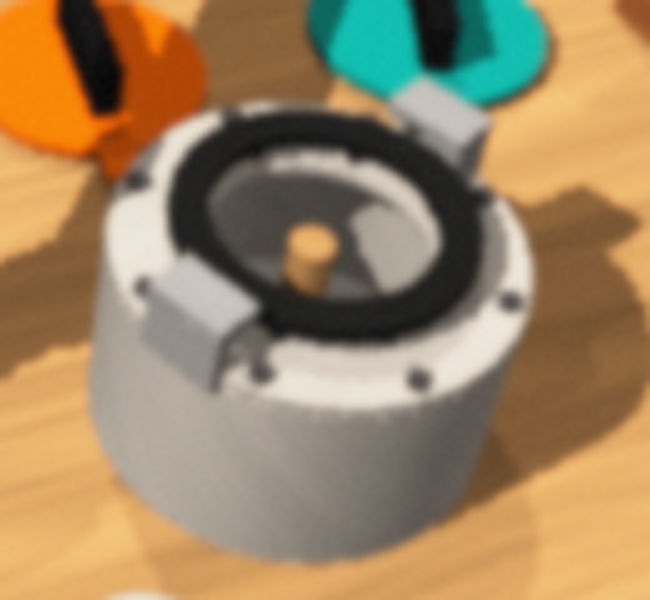

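View pics/t7.png

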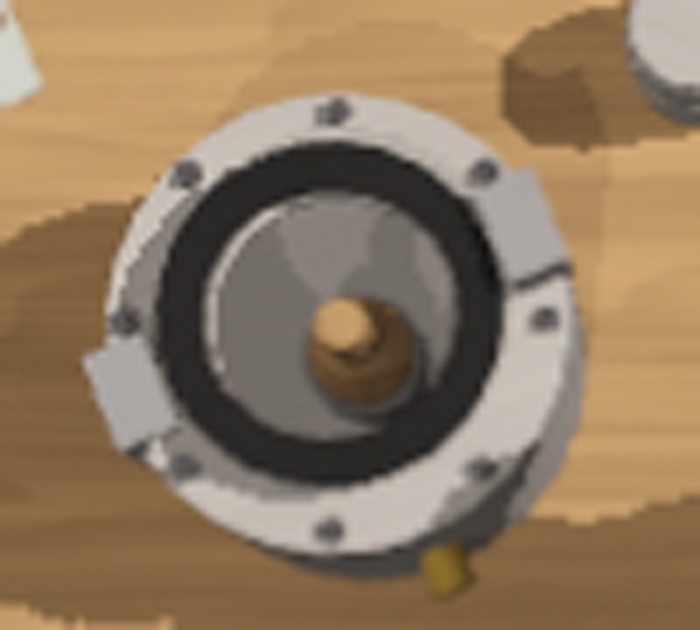

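The cap lies flat, bar up, centred on the disc. The blank's top is at (345,327) in the top crop and (312,243) in the scene crop. I'll locate it.

Run:
```python
from h import *
np.set_printoptions(precision=4,suppress=True)
f=lambda x,y:(200+(x+.5)/7-.5,105+(y+.5)/7-.5)
s=lambda x,y:(350+(x+.5)/5-.5,170+(y+.5)/5-.5)
print(atz("top",f(345,326),.13),atz("scene",s(312,243),.13))
print([atz("top",f(*q),.152) for q in[(203,315),(458,315),(333,190),(333,440)]])
st=get_state();t=T(st);print(t,st["joint_pos"])
print(t[1].T@(np.array([.5765,.307,.43])-t[0])*1000,np.degrees(np.arctan2(t[1][1,1],t[1][0,1])))
```

```text
[0.5749 0.3038 0.13  ] [0.5764 0.3047 0.13  ]
[array([0.5764, 0.3656, 0.152 ]), array([0.5753, 0.2491, 0.152 ]), array([0.6338, 0.3067, 0.152 ]), array([0.5185, 0.3055, 0.152 ])]
(array([ 0.5505, -0.3163,  0.423 ]), array([[ 0.0032,  0.3069,  0.9517],
       [ 0.0004,  0.9517, -0.3069],
       [-1.    ,  0.0014,  0.0029]])) [33.1967 24.4486 -7.7056 90.5911  3.3941 65.0398 96.8764]
[  -6.6325  601.1721 -166.5406] 72.12697669713394
```

```bash
python3 -m inch '[{"fingers":0,"linear":[-5,50,-14],"spin":0},{"fingers":0,"linear":[-5,110,-31],"spin":5},{"fingers":0,"linear":[-5,170,-47],"spin":10},{"fingers":0,"linear":[-5,230,-64],"spin":15},{"fingers":0,"linear":[-5,290,-81],"spin":20},{"fingers":0,"linear":[-5,350,-98],"spin":25},{"fingers":0,"linear":[-5,410,-114],"spin":30},{"fingers":0,"linear":[-5,470,-131],"spin":35},{"fingers":0,"linear":[-5,530,-148],"spin":40},{"fingers":0,"linear":[-5,560,-156],"spin":45}]'
python3 - <<'E'
from h import *
np.set_printoptions(precision=4,suppress=True)
st=get_state();t=T(st);print(t,st["joint_pos"])
print(t[1].T@(np.array([.5757,.3045,.42])-t[0])*1000,np.degrees(np.arctan2(t[1][1,1],t[1][0,1])))
E
```

```text
clock: 16.0
ee_pos: [0.5721, 0.2691, 0.4266]
tool_rot: [165.4, 89.9, 102.7]
wrist_force: [-0.6, -0.0, 0.1]
gripper_width: 0.502
(array([0.5721, 0.2691, 0.4266]), array([[-0.0003,  0.8889,  0.4582],
       [ 0.0013,  0.4582, -0.8889],
       [-1.    ,  0.0003, -0.0013]])) [-17.2171  24.4911 -14.0114  90.5173   6.2426  65.7436  -5.3133]
[  6.6449  19.3674 -29.8121] 27.268850357033838
```

```bash
python3 -m inch '[{"fingers":0,"linear":[6,10,-15],"spin":4},{"fingers":0,"linear":[6,19.4,-29.8],"spin":4},{"fingers":0,"linear":[6,19.4,-29.8],"spin":4},{"fingers":0,"linear":[6,19.4,-29.8],"spin":4},{"fingers":0,"linear":[6,19.4,-29.8],"spin":4}]'
python3 - <<'E'
from h import *
np.set_printoptions(precision=4,suppress=True)
st=get_state();t=T(st);print(t)
im=camera("wrist");cv2.imwrite("pics/w8.png",im[:,:,::-1])
crop(im[:,:,::-1],230,110,200,150,4,"pics/c8.png")
print(t[1].T@(np.array([.5757,.3045,.42])-t[0])*1000,np.degrees(np.arctan2(t[1][1,1],t[1][0,1])))
E
```

```text
clock: 16.62
ee_pos: [0.5763, 0.3029, 0.4209]
tool_rot: [144.9, 90.0, 78.0]
wrist_force: [-0.3, -0.5, 0.4]
gripper_width: 0.499
(array([0.5763, 0.3029, 0.4209]), array([[ 0.0001,  0.9194,  0.3934],
       [ 0.0007,  0.3934, -0.9194],
       [-1.    ,  0.0004, -0.0005]]))
[ 0.8829  0.1036 -1.6444] 23.166193797117856
```

View pics/c8.png

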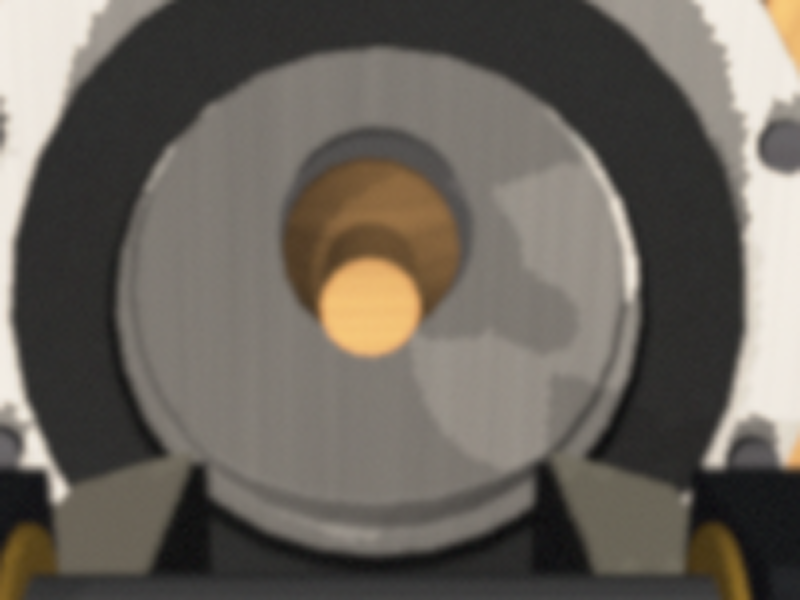

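Run:
```python
from h import *
np.set_printoptions(precision=4,suppress=True)
t=T()
w=lambda x,y:(230+(x+.5)/4-.5,110+(y+.5)/4-.5)
B=atz("wrist",w(369,306),.13,t);print(B,t[1].T@(B-t[0])*1000)
for q in[(117,300),(640,300)]:
  B=atz("wrist",w(*q),.152,t);print(B,t[1].T@(B-t[0])*1000)
```

```text
[0.5742 0.3089 0.13  ] [290.9606   0.3067  -5.8111]
[0.5222 0.2938 0.152 ] [268.9361 -53.5035 -12.4177]
[0.6249 0.3377 0.152 ] [268.9972  58.2619 -12.4093]
```

```bash
python3 -m inch '[{"fingers":0,"linear":[0,-1,-4],"spin":0},{"fingers":0,"linear":[30,-1,-4],"spin":0},{"fingers":0,"linear":[60,-1,-4],"spin":0},{"fingers":0,"linear":[80,-1,-4],"spin":0},{"fingers":0,"linear":[80,-1,-4],"spin":0}]'
python3 - <<'E'
from h import *
np.set_printoptions(precision=4,suppress=True)
st=get_state();t=T(st);print(t)
im=camera("wrist");cv2.imwrite("pics/w9.png",im[:,:,::-1])
im=camera("scene");crop(im[:,:,::-1],350,120,130,120,5,"pics/s9.png")
E
```

```text
clock: 17.3
ee_pos: [0.5731, 0.3061, 0.3393]
tool_rot: [-97.4, 89.8, -164.3]
wrist_force: [-0.6, -0.3, 1.2]
gripper_width: 0.496
(array([0.5731, 0.3061, 0.3393]), array([[-0.0028,  0.9193,  0.3936],
       [-0.0008,  0.3936, -0.9193],
       [-1.    , -0.0029, -0.0004]]))
```

View pics/w9.png

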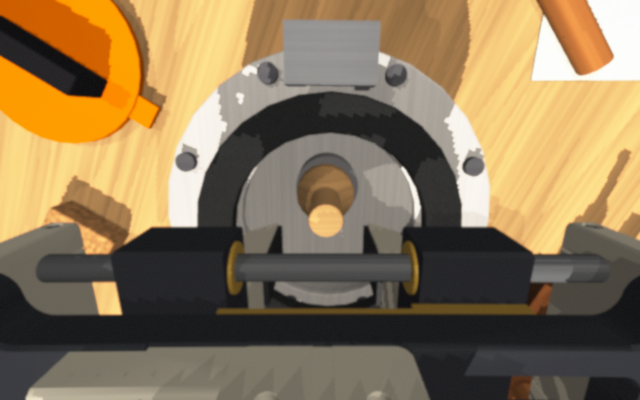

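View pics/s9.png

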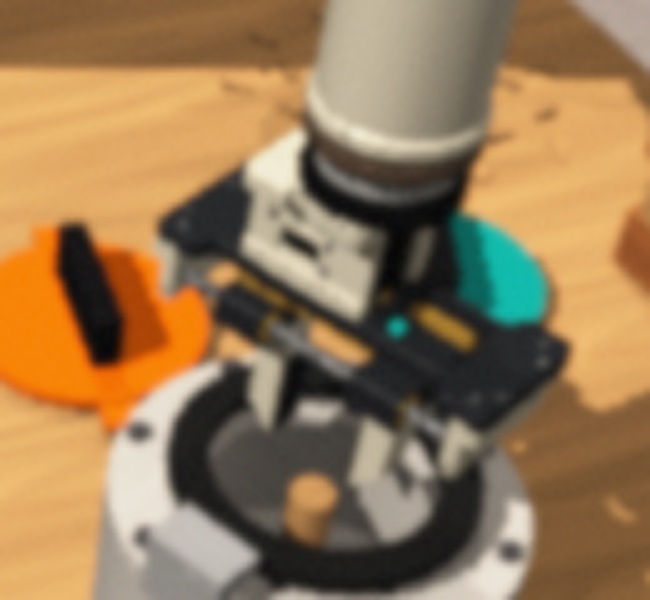

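Run:
```python
from h import *
o,d=ray("wrist",(326,220.5),(np.zeros(3),np.eye(3)));print(o+d*(.2093-o[0])/d[0])
```

```text
[ 0.2093      0.00322135 -0.00170313]
```

```bash
python3 -m inch '[{"fingers":0,"linear":[10,1.7,-1],"spin":0},{"fingers":0,"linear":[30,1.7,-1],"spin":0},{"fingers":0,"linear":[50,1.7,-1],"spin":0},{"fingers":0,"linear":[65,1.7,-1],"spin":0},{"fingers":0,"linear":[65,1.7,-1],"spin":0},{"fingers":0,"linear":[65,1.7,-1],"spin":0}]'
python3 -m inch '[{"fingers":-1,"linear":[0,0,0],"spin":0},{"fingers":-1,"linear":[0,0,0],"spin":0},{"fingers":-1,"linear":[0,0,0],"spin":0},{"fingers":-1,"linear":[0,0,0],"spin":0},{"fingers":-1,"linear":[0,0,0],"spin":0},{"fingers":-1,"linear":[0,0,0],"spin":0}]' 20
```

```text
clock: 18.15
ee_pos: [0.5755, 0.3086, 0.2769]
tool_rot: [118.5, 89.9, 51.7]
wrist_force: [0.6, -0.2, 0.6]
gripper_width: 0.498
clock: 18.9
ee_pos: [0.5756, 0.3087, 0.2773]
tool_rot: [113.9, 89.8, 47.1]
wrist_force: [-0.4, 0.1, 2.8]
gripper_width: 0.255
```

Gripped at 23.5 mm, which matches the 24 mm stem. Lifting it out.

```bash
python3 -m inch '[{"fingers":-1,"linear":[-5,0,0],"spin":0},{"fingers":-1,"linear":[-20,0,0],"spin":0},{"fingers":-1,"linear":[-50,0,0],"spin":0},{"fingers":-1,"linear":[-80,0,0],"spin":0},{"fingers":-1,"linear":[-115,0,0],"spin":0},{"fingers":-1,"linear":[-150,0,0],"spin":0},{"fingers":-1,"linear":[-165,0,0],"spin":0},{"fingers":-1,"linear":[-165,0,0],"spin":0},{"fingers":-1,"linear":[-165,0,0],"spin":0}]' 25
python3 - <<'E'
from h import *
np.set_printoptions(precision=4,suppress=True)
st=get_state();t=T(st);print(t,st["wrist_force"],st["joint_pos"])
im=camera("scene");crop(im[:,:,::-1],330,60,160,200,3,"pics/s10.png")
print(t[1].T@(np.array([.5633,-.0055,.43])-t[0])*1000)
E
```

```text
clock: 20.02
ee_pos: [0.5749, 0.308, 0.4406]
tool_rot: [-159.8, 90.0, 133.3]
wrist_force: [0.2, -0.2, -1.4]
gripper_width: 0.252
(array([0.5749, 0.308 , 0.4406]), array([[-0.0005,  0.9193,  0.3936],
       [ 0.0006,  0.3936, -0.9193],
       [-1.    , -0.0003, -0.0007]])) [ 0.2335 -0.2317 -1.4398] [-20.7332  25.9186 -13.6593  86.5129   6.3287  68.3375 -12.2314]
[  10.4113 -134.041   283.6878]
```

View pics/s10.png

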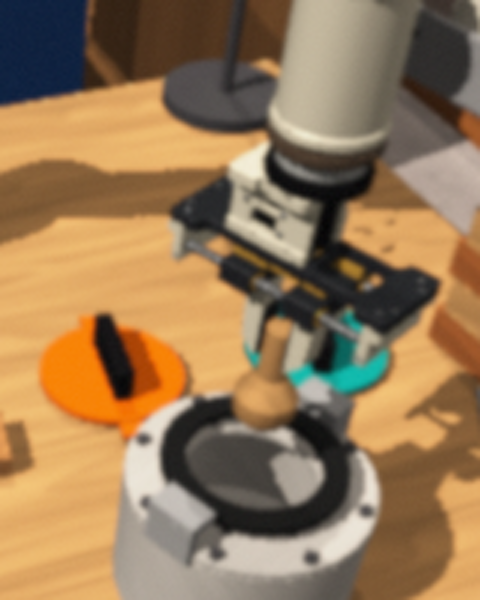

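The blank hangs below the fingers, clear of the pot. Moving it to the tray.

```bash
python3 -m inch '[{"fingers":-1,"linear":[0,-12,26],"spin":0},{"fingers":-1,"linear":[0,-32,68],"spin":0},{"fingers":-1,"linear":[0,-52,110],"spin":0},{"fingers":-1,"linear":[0,-72,152],"spin":0},{"fingers":-1,"linear":[0,-92,194],"spin":0},{"fingers":-1,"linear":[20,-112,236],"spin":0},{"fingers":-1,"linear":[50,-126,266],"spin":0},{"fingers":-1,"linear":[80,-134,284],"spin":0},{"fingers":-1,"linear":[100,-134,284],"spin":0},{"fingers":-1,"linear":[100,-134,284],"spin":0}]' 25
python3 -m inch '[{"fingers":-1,"linear":[0,0,0],"spin":0},{"fingers":-1,"linear":[0,0,0],"spin":0}]' 25
python3 - <<'E'
from h import *
np.set_printoptions(precision=4,suppress=True)
st=get_state();t=T(st);print(t,st["wrist_force"],st["joint_pos"])
im=camera("scene");crop(im[:,:,::-1],220,150,160,170,3,"pics/s11.png")
im=camera("wrist");cv2.imwrite("pics/w11.png",im[:,:,::-1])
E
```

```text
clock: 21.32
ee_pos: [0.5621, -0.006, 0.3373]
tool_rot: [-116.9, 89.6, 176.3]
wrist_force: [-0.5, 0.0, -0.6]
gripper_width: 0.256
clock: 21.58
ee_pos: [0.5623, -0.0056, 0.3379]
tool_rot: [-118.1, 89.6, 175.0]
wrist_force: [0.1, 0.2, -0.8]
gripper_width: 0.259
(array([ 0.5623, -0.0056,  0.3379]), array([[-0.0064,  0.9192,  0.3938],
       [ 0.0006,  0.3938, -0.9192],
       [-1.    , -0.0057, -0.003 ]])) [ 0.0883  0.1988 -0.8148] [  3.6714  22.5911  -7.2361 105.5318   3.4344  52.4537  18.066 ]
```

View pics/s11.png

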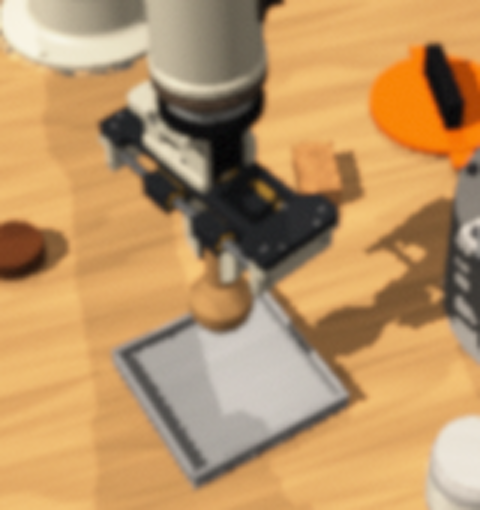

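View pics/w11.png

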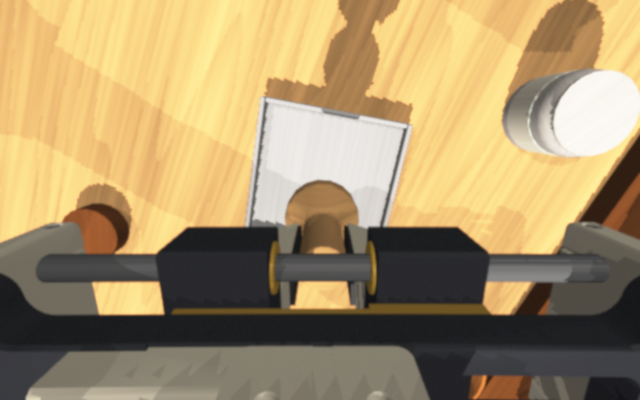

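```bash
python3 -m inch '[{"fingers":-1,"linear":[15,0,0],"spin":0},{"fingers":-1,"linear":[35,0,0],"spin":0},{"fingers":-1,"linear":[55,0,0],"spin":0},{"fingers":-1,"linear":[72,0,0],"spin":0},{"fingers":-1,"linear":[82,0,0],"spin":0},{"fingers":-1,"linear":[87,0,0],"spin":0},{"fingers":-1,"linear":[87,0,0],"spin":0},{"fingers":-1,"linear":[87,0,0],"spin":0}]' 25
python3 -m inch '[{"fingers":-1,"linear":[1,0,0],"spin":0},{"fingers":-1,"linear":[2,0,0],"spin":0},{"fingers":-1,"linear":[2,0,0],"spin":0}]' 25
```

```text
clock: 22.68
ee_pos: [0.5622, -0.0057, 0.2517]
tool_rot: [-119.6, 89.7, 173.6]
wrist_force: [-0.6, 1.1, -0.4]
gripper_width: 0.255
clock: 23.05
ee_pos: [0.5622, -0.0057, 0.2498]
tool_rot: [-119.7, 89.7, 173.5]
wrist_force: [-0.6, 1.0, -0.7]
gripper_width: 0.258
```

```bash
python3 -m inch '[{"fingers":-1,"linear":[0.8,0,0],"spin":0},{"fingers":-1,"linear":[1.5,0,0],"spin":0},{"fingers":-1,"linear":[1.5,0,0],"spin":0}]' 25
```

```text
clock: 23.42
ee_pos: [0.5621, -0.0057, 0.2482]
tool_rot: [-119.4, 89.7, 173.8]
wrist_force: [0.3, -0.5, -0.2]
gripper_width: 0.257
```

```bash
python3 -m inch '[{"fingers":-1,"linear":[0.8,0,0],"spin":0},{"fingers":-1,"linear":[1.5,0,0],"spin":0},{"fingers":-1,"linear":[1.5,0,0],"spin":0}]' 25;python3 -m inch '[{"fingers":-1,"linear":[0.8,0,0],"spin":0},{"fingers":-1,"linear":[1.2,0,0],"spin":0},{"fingers":-1,"linear":[1.2,0,0],"spin":0}]' 25
```

```text
clock: 23.8
ee_pos: [0.5621, -0.0057, 0.2466]
tool_rot: [-118.9, 89.7, 174.3]
wrist_force: [0.1, 0.4, -1.3]
gripper_width: 0.253
clock: 24.18
ee_pos: [0.562, -0.0057, 0.2453]
tool_rot: [-118.9, 89.7, 174.3]
wrist_force: [0.5, 0.5, -0.6]
gripper_width: 0.258
```

Foot height is now about 0.006 m. Continuing in 1 mm steps.

```bash
python3 -m inch '[{"fingers":-1,"linear":[0.5,0,0],"spin":0},{"fingers":-1,"linear":[1,0,0],"spin":0},{"fingers":-1,"linear":[1,0,0],"spin":0}]' 25
```

```text
clock: 24.55
ee_pos: [0.5621, -0.0057, 0.2444]
tool_rot: [-118.9, 89.7, 174.2]
wrist_force: [0.3, 0.1, -0.1]
gripper_width: 0.259
```

```bash
python3 -m inch '[{"fingers":-1,"linear":[0.5,0,0],"spin":0},{"fingers":-1,"linear":[1,0,0],"spin":0},{"fingers":-1,"linear":[1,0,0],"spin":0}]' 25
```

```text
clock: 24.92
ee_pos: [0.5621, -0.0058, 0.2443]
tool_rot: [-116.5, 89.7, 176.6]
wrist_force: [-3.2, -0.4, 7.9]
gripper_width: 0.257
```

Contact at 8 N, with the foot at about 5 mm, the floor. Easing off and releasing.

```bash
python3 -m inch '[{"fingers":-1,"linear":[-0.3,0,0],"spin":0},{"fingers":0,"linear":[-0.3,0,0],"spin":0},{"fingers":0,"linear":[-0.3,0,0],"spin":0},{"fingers":0,"linear":[-0.3,0,0],"spin":0},{"fingers":0,"linear":[-0.3,0,0],"spin":0},{"fingers":0,"linear":[-0.3,0,0],"spin":0}]' 25
python3 -m inch '[{"fingers":0,"linear":[-8,0,0],"spin":0},{"fingers":0,"linear":[-25,0,0],"spin":0},{"fingers":0,"linear":[-55,0,0],"spin":0},{"fingers":0,"linear":[-100,0,0],"spin":0},{"fingers":0,"linear":[-150,0,0],"spin":0},{"fingers":0,"linear":[-180,0,0],"spin":0},{"fingers":0,"linear":[-180,0,0],"spin":0},{"fingers":0,"linear":[-180,0,0],"spin":0}]'
python3 - <<'E'
from h import *
im=camera("scene");cv2.imwrite("pics/s12.png",im[:,:,::-1]);crop(im[:,:,::-1],110,210,240,150,3,"pics/c12.png")
im=camera("wrist");cv2.imwrite("pics/w12.png",im[:,:,::-1])
E
```

```text
clock: 25.68
ee_pos: [0.5622, -0.0057, 0.2446]
tool_rot: [-116.9, 89.7, 176.3]
wrist_force: [0.2, 0.3, 0.1]
gripper_width: 0.499
clock: 26.68
ee_pos: [0.5626, -0.0058, 0.4248]
tool_rot: [-115.5, 89.7, 177.7]
wrist_force: [-0.1, 0.1, -0.8]
gripper_width: 0.497
```

View pics/c12.png

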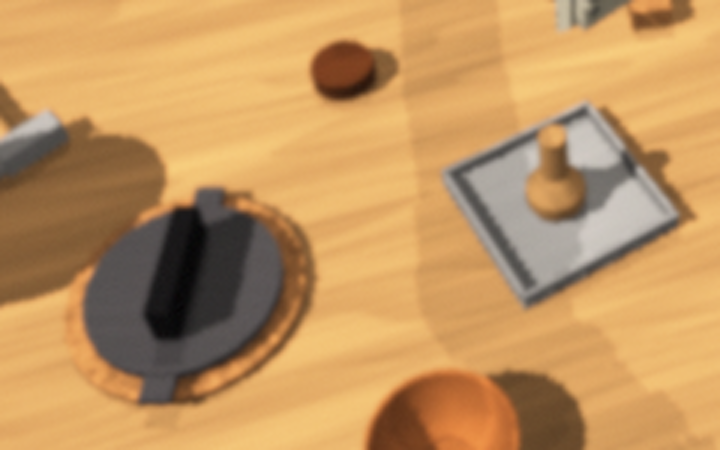

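View pics/w12.png

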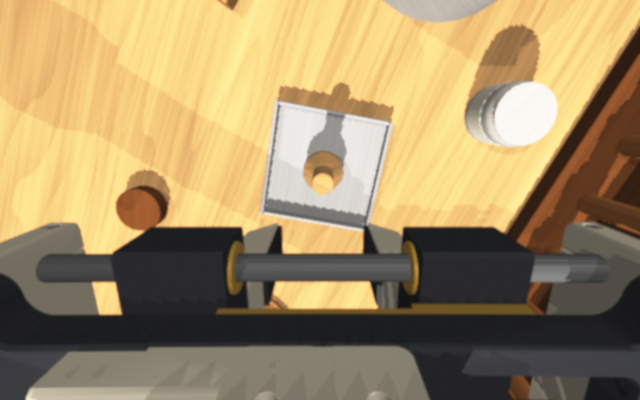

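The blank stands upright in the tray and the gripper is clear. One last check: how well the cap is centred.

Run:
```python
from h import *
im=cv2.imread("pics/s12.png");x0,y0,w,h,k=125,260,95,90,6
im=cv2.resize(im[y0:y0+h,x0:x0+w],None,fx=k,fy=k,interpolation=cv2.INTER_CUBIC)
for r_,z,col in((.095,.009,(255,0,0)),(.078,.023,(0,255,0))):
  pts=[(proj("scene",[.5505+r_*np.cos(a),-.3165+r_*np.sin(a),z])-[x0,y0]+.5)*k for a in np.linspace(0,6.3,90)]
  cv2.polylines(im,[np.int32(pts)],True,col,1)
cv2.imwrite("pics/o12.png",im)
```

```text
(no output)
```

View pics/o12.png

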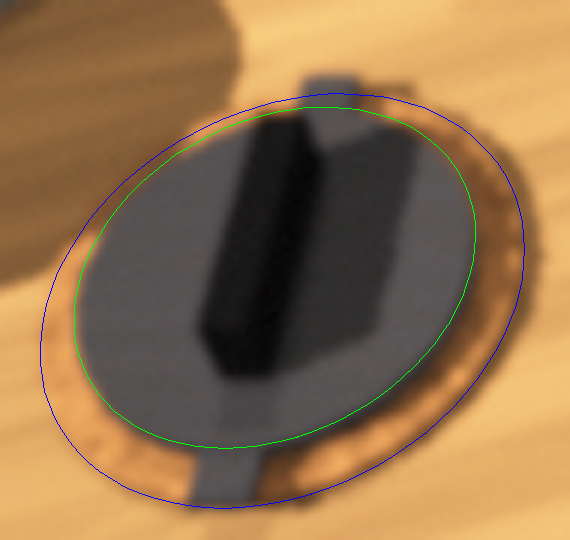

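The plate outline matches a circle concentric with the disc to within about 2 mm, so I'm handing in.

```bash
python3 -c "
from station import r
print(r.close_job())"
```

```text
the job is handed in; nothing more can be done
None
```

The pot is open: the cap lies flat, bar up, on the fibreboard disc, and the blank stands upright in the drip tray. I handed in at about 27 s of the 69 s allowed; no verdict is given.

- **Cap:** I gripped the dark cap by its bar and pressed it about 7 mm down. Keeping it pressed, I turned it about 49° anticlockwise until the ears were clear of the claws. I then lifted it straight off and lowered it onto the disc until the force showed contact.
- **Blank:** I lifted it out through the port by its stem, lowered it into the tray until I felt contact at about 8 N, and released it.
- **Last checks:** An overlay on the scene picture put the cap within about 2 mm of the disc's centre. The blank was upright near the middle of the tray, with the gripper open and about 180 mm above its release height. The highest wrist force in the readings after each move was about 12 N.
- **Disagreements:** The cameras differed by 2–4 mm on positions, within reach of their calibration. I corrected this with close wrist views. No check failed.

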